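# Reverse the bending punches from one rack to the other

## Task

The next panel is the mirror image of the last, so the punch set must be reversed: move the four steel bending punches from the full rack to the empty one in reverse order, so that the one farthest left as the robot sees it ends farthest right, and so on, one to a stall. Stand each upright in the middle of its stall, flat on the stall floor, with its top ridge in line with the rack, and never tip one over on the way.

Things in the scene. Friction and masses are not known exactly. Their poses are not given: they have to be found in the camera images.
- punch_20_mid (a point): Centre of the narrowest punch: loose bare-steel bending punch standing upright (z up), 20 mm wide (its y), 26 mm thick (its x), 65 mm high, about 0.24 kg. Lowest 52 mm: block with flat faces; above: roof-shaped nose, ridge along y. Point: 32.5 mm above its foot, mid-width, mid-thickness; grip it here across the 26 mm. Front and back alike.
- punch_32_mid (a point): Centre of the second narrowest punch: loose bare-steel bending punch standing upright (z up), 32 mm wide (its y), 26 mm thick (its x), 65 mm high, about 0.38 kg. Lowest 52 mm: block with flat faces; above: roof-shaped nose, ridge along y. Point: 32.5 mm above its foot, mid-width, mid-thickness; grip it here across the 26 mm. Front and back alike.
- punch_44_mid (a point): Centre of the second widest punch: loose bare-steel bending punch standing upright (z up), 44 mm wide (its y), 26 mm thick (its x), 65 mm high, about 0.53 kg. Lowest 52 mm: block with flat faces; above: roof-shaped nose, ridge along y. Point: 32.5 mm above its foot, mid-width, mid-thickness; grip it here across the 26 mm. Front and back alike.
- punch_56_mid (a point): Centre of the widest punch: loose bare-steel bending punch standing upright (z up), 56 mm wide (its y), 26 mm thick (its x), 65 mm high, about 0.67 kg. Lowest 52 mm: block with flat faces; above: roof-shaped nose, ridge along y. Point: 32.5 mm above its foot, mid-width, mid-thickness; grip it here across the 26 mm. Front and back alike.
- full_rack: Rack full at the start: a punch in each stall, on a 3 mm rubber pad. Fixed plywood tray 60 x 316 mm (x, y), four stalls 52 x 74 mm in a row between ribs; ribs and lips 14 mm, stall floor 5 mm above its underside. Origin: centre of underside; x roughly away from the robot, y along the row to the robot's left. Stall centres: x 0, y +0.117, +0.039, -0.039, -0.117 m.
- empty_rack: Rack empty at the start, without pads. Fixed plywood tray 60 x 316 mm (x, y), four stalls 52 x 74 mm in a row between ribs; ribs and lips 14 mm, stall floor 5 mm above its underside. Origin: centre of underside; x roughly away from the robot, y along the row to the robot's left. Stall centres: x 0, y +0.117, +0.039, -0.039, -0.117 m.
- pad_20: Black rubber pad, 46 x 68 x 3 mm, fixed in the stall of the full rack where the 20 mm punch stands at the start; it stays there and so marks that punch's first place. All pads look alike. Origin: centre of its underside; y along the rack.
- pad_32: Black rubber pad, 46 x 68 x 3 mm, fixed in the stall of the full rack where the 32 mm punch stands at the start; it stays there and so marks that punch's first place. All pads look alike. Origin: centre of its underside; y along the rack.
- pad_44: Black rubber pad, 46 x 68 x 3 mm, fixed in the stall of the full rack where the 44 mm punch stands at the start; it stays there and so marks that punch's first place. All pads look alike. Origin: centre of its underside; y along the rack.
- pad_56: Black rubber pad, 46 x 68 x 3 mm, fixed in the stall of the full rack where the 56 mm punch stands at the start; it stays there and so marks that punch's first place. All pads look alike. Origin: centre of its underside; y along the rack.

How it is judged (in metres and radians):
At the end, for the whole second after the job is handed in: Each punch stands in the once empty rack, in the stall mirroring its first place (first from the left to last, second to third, ...), within 15 mm of its centre along and 13 mm across, foot on the floor (6 mm), upright (0.12 rad), ridge in line with the rack (0.3 rad), at rest (((y of pad_20 in the frame of full_rack between 0.097 and 0.137 m and y of punch_20_mid in the frame of empty_rack between -0.132 and -0.102 m) or (y of pad_20 in the frame of full_rack between 0.019 and 0.059 m and y of punch_20_mid in the frame of empty_rack between -0.054 and -0.024 m) or (y of pad_20 in the frame of full_rack between -0.059 and -0.019 m and y of punch_20_mid in the frame of empty_rack between 0.024 and 0.054 m) or (y of pad_20 in the frame of full_rack between -0.137 and -0.097 m and y of punch_20_mid in the frame of empty_rack between 0.102 and 0.132 m)) and x of punch_20_mid in the frame of empty_rack between -0.013 and 0.013 m and z of punch_20_mid in the frame of empty_rack between 0.0315 and 0.0435 m and angle between each of punch_20_mid, punch_32_mid, punch_44_mid, punch_56_mid's own z axis and vertical below 0.12 rad and angle between the y axis of each of punch_20_mid, punch_32_mid, punch_44_mid, punch_56_mid and the y axis of empty_rack, either way round below 0.3 rad and linear speed of each of punch_20, punch_32, punch_44, punch_56 below 0.02 m/s and angular speed of each of punch_20, punch_32, punch_44, punch_56 below 0.15 rad/s and ((y of pad_32 in the frame of full_rack between 0.097 and 0.137 m and y of punch_32_mid in the frame of empty_rack between -0.132 and -0.102 m) or (y of pad_32 in the frame of full_rack between 0.019 and 0.059 m and y of punch_32_mid in the frame of empty_rack between -0.054 and -0.024 m) or (y of pad_32 in the frame of full_rack between -0.059 and -0.019 m and y of punch_32_mid in the frame of empty_rack between 0.024 and 0.054 m) or (y of pad_32 in the frame of full_rack between -0.137 and -0.097 m and y of punch_32_mid in the frame of empty_rack between 0.102 and 0.132 m)) and x of punch_32_mid in the frame of empty_rack between -0.013 and 0.013 m and z of punch_32_mid in the frame of empty_rack between 0.0315 and 0.0435 m and ((y of pad_44 in the frame of full_rack between 0.097 and 0.137 m and y of punch_44_mid in the frame of empty_rack between -0.132 and -0.102 m) or (y of pad_44 in the frame of full_rack between 0.019 and 0.059 m and y of punch_44_mid in the frame of empty_rack between -0.054 and -0.024 m) or (y of pad_44 in the frame of full_rack between -0.059 and -0.019 m and y of punch_44_mid in the frame of empty_rack between 0.024 and 0.054 m) or (y of pad_44 in the frame of full_rack between -0.137 and -0.097 m and y of punch_44_mid in the frame of empty_rack between 0.102 and 0.132 m)) and x of punch_44_mid in the frame of empty_rack between -0.013 and 0.013 m and z of punch_44_mid in the frame of empty_rack between 0.0315 and 0.0435 m and ((y of pad_56 in the frame of full_rack between 0.097 and 0.137 m and y of punch_56_mid in the frame of empty_rack between -0.132 and -0.102 m) or (y of pad_56 in the frame of full_rack between 0.019 and 0.059 m and y of punch_56_mid in the frame of empty_rack between -0.054 and -0.024 m) or (y of pad_56 in the frame of full_rack between -0.059 and -0.019 m and y of punch_56_mid in the frame of empty_rack between 0.024 and 0.054 m) or (y of pad_56 in the frame of full_rack between -0.137 and -0.097 m and y of punch_56_mid in the frame of empty_rack between 0.102 and 0.132 m)) and x of punch_56_mid in the frame of empty_rack between -0.013 and 0.013 m and z of punch_56_mid in the frame of empty_rack between 0.0315 and 0.0435 m); the robot touches nothing.
It fails at once if a punch is tipped by more than 0.6 rad from upright (angle between any of punch_20_mid, punch_32_mid, punch_44_mid, punch_56_mid's own z axis and vertical above 0.6 rad).
It also fails if it takes over 96 s, if anything falls off the work surface, if the arm or the gripper's body presses on something with over 40 N, if the wrist force passes 120 N, or if a joint passes its speed limit or range.

## Robot

A 6-joint arm with a two-finger parallel gripper is mounted at the origin on a cart in front of the work surface, level with it; the furniture and walls round the work are solid. World frame = base frame: x ahead of the robot, y to its left, z up, the work surface at z = 0. Lengths are in mm, angles in degrees, forces in N, time in s.
With the tool pointing down it reaches from about 300 to 850 mm from the base axis. Payload 4.2 kg.
Tool frame: the origin (TCP) lies between the finger pads; the fingertips stand ahead of it and the grasp point (between the pads) lies 3 mm ahead of it (nose_length is the z of the fingertips in the tool frame, in mm); z points along the fingers, y is the line along which they close (so a half turn about z gives the same grasp; the last joint's range is limited). The gripper opens to 91 mm and grips with 3 to 60 N. Pads are 32 mm wide; open, the fingers measure 118 mm over their backs; the gripper's body (76 mm by 178 mm) begins 60 mm behind the grasp point.
Start: joints at [-1.146, 18.312, 89.639, -0, 72.044, -1.146], TCP at [575.014, 0, 235.976] pointing down, gripper open.
Joint ranges: [-177.97, 177.97], [-48.28, 115.42], [12.27, 149.76], [-77.06, 257.06], [2.81, 150.46], [-146.56, 146.56]. Speed limits (degrees/s): [147.25, 147.25, 180, 180, 180, 180].

## Interface

Orientations are given as [roll, pitch, yaw] about the fixed x, y, z axes, in that order (R = Rz(yaw) Ry(pitch) Rx(roll)).
In Python, from workcell import state, grab_frame, camera_params, job_done, nose_length gives the robot as it stands.
- The arm moves only by the tool step_arm, never from a script. Its argument "plan" is a list that holds one entry, the list of rows, each a list of 5 numbers: the shift along the tool's x, y, z in cm, then the turn about the tool's z in rad, then the opening, from 0 (shut) to 1 (fully open). In form: [[[x, y, z, turn, gripper], ...]]. A call has 1 to 20 rows; each row is the pose to reach, as a shift and turn from the pose commanded when the call began, along the tool's axes at that moment; what a row does not reach only later rows make up. A row lasts 1/8 s, in which the tool goes at most 62.5 mm and 10.7 degrees, less where a joint would pass 70% of its speed; a pose out of reach is approached as far as the arm can. A call with a gripper value outside its range is refused whole. The fingers move at their own pace and stop on an object; "newtons" is the grip in N (left out, the last holds). Time passes only in rows, so rows that repeat a pose let the fingers close. It gives the time, the measured TCP pose, the force, the opening and the grip force at its end, in the units of the state.
- state(): the state, without advancing time (a new reading comes with each control period).
- grab_frame(name): name is "scene" or "side" or "wrist"; returns the picture (384x512x3 uint8, blue, green, red); there is no depth.
- camera_params(name): a dict with "camera_matrix" (3x3 intrinsics, pixels), "R" (3x3) and "t" (3): a world point X has camera coordinates R X + t; the wrist camera has in their place "mount" (4x4, takes a point from camera to tool coordinates, whose origin is the TCP and whose axes are the flange's). Camera axes: x right, y down, z forward; pixel columns grow to the right and rows downward; lengths in mm; the calibration is good to about 2 mm. A picture is of the moment at which its call begins: read the wrist's pose just before it. camera_params takes no time and is no camera call.
- job_done(): hands the job in; it is judged then, once.
The state is a dict: "time_s": time; "qpos": joint angles; "qvel": joint speeds; "effort": joint torques, N m; "ee_pos": TCP position; "ee_rot": TCP orientation; "force": force on the tool from outside, world axes, zero at the start; "torque": the same for the moment, N m; "gripper_width": finger opening in mm; "gripper_force": force on a finger pad.
Only numpy, scipy, OpenCV 4.12 (cv2) and the standard library are available. Lean on these libraries where they do the work, as an engineer would, in place of code of your own. Each camera call takes 0.05 s, during which the arm holds its last target. There are 200 camera calls.

## Working session

There is one attempt and no reset: what is moved stays moved. The work goes in short steps, Python scripts to look and compute and a tool call to move; the robot and the scene stay as the last step left them, time stands still between calls to the robot, and variables do not carry over. Pictures are saved under pics/ and viewed, at most 14 in all, crops included, and the job is handed in when it is done.

Besides the shell and the picture viewer there is one more tool, called after ">>>" as name(argument=value, ...) on one line, values as JSON. step_arm: Moves the arm, as the interface text tells. Its arguments: {"type":"object","properties":{"plan":{"type":"array","items":{"type":"array","items":{"type":"array","items":{"type":"number"}}}},"newtons":{"type":"number"}},"required":["plan"]}

```bash
mkdir -p pics; python3 - <<'E'
from workcell import *
import cv2,numpy as np
np.set_printoptions(precision=3,suppress=True)
s=state();print(s,nose_length)
for n in["scene","side","wrist"]:
    cv2.imwrite(f"pics/{n}0.png",grab_frame(n));print(n,camera_params(n))
E
```

```text
{'time_s': 0.0, 'qpos': array([-1.145, 18.348, 89.706, -0.   , 72.045, -1.147]), 'qvel': array([-0.019, -0.084, -0.026,  0.057,  0.011, -0.014]), 'effort': array([ -0.001, -41.247, -23.197,   0.073,   0.046,  -0.   ]), 'ee_pos': array([574.524,   0.017, 235.159]), 'ee_rot': array([-179.901,   -0.002,   90.002]), 'force': array([-0.248, -0.359, -0.071]), 'torque': array([-0.023,  0.013, -0.027]), 'gripper_force': 0.0, 'gripper_width': 91.39988946711338} 22.0
scene {'camera_matrix': array([[456.771,   0.   , 258.995],
       [  0.   , 456.771, 180.751],
       [  0.   ,   0.   ,   1.   ]]), 'R': array([[-0.704, -0.71 ,  0.014],
       [-0.512,  0.494, -0.702],
       [ 0.491, -0.502, -0.712]]), 't': array([371.639, 338.885, 682.769])}
side {'camera_matrix': array([[434.393,   0.   , 256.931],
       [  0.   , 434.393, 185.772],
       [  0.   ,   0.   ,   1.   ]]), 'R': array([[ 0.932, -0.363, -0.002],
       [-0.243, -0.62 , -0.746],
       [ 0.269,  0.695, -0.666]]), 't': array([-508.989,  160.596,  739.715])}
wrist {'camera_matrix': array([[321.44 ,   0.   , 252.539],
       [  0.   , 321.44 , 190.709],
       [  0.   ,   0.   ,   1.   ]]), 'mount': array([[  -0.   ,   -0.955,   -0.296,   83.643],
       [   1.   ,   -0.001,    0.001,    0.108],
       [  -0.001,   -0.296,    0.955, -148.316],
       [   0.   ,    0.   ,    0.   ,    1.   ]])}
```

View pics/scene0.png

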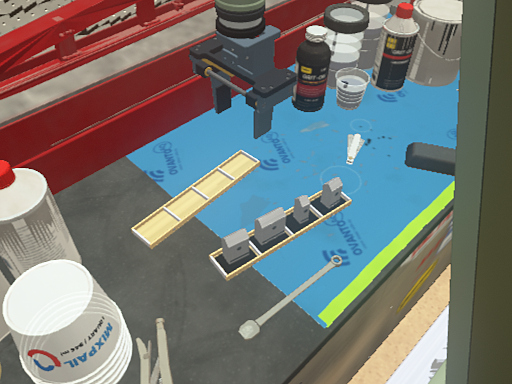

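View pics/side0.png

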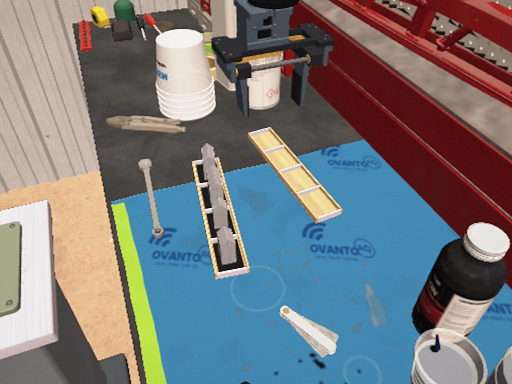

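View pics/wrist0.png

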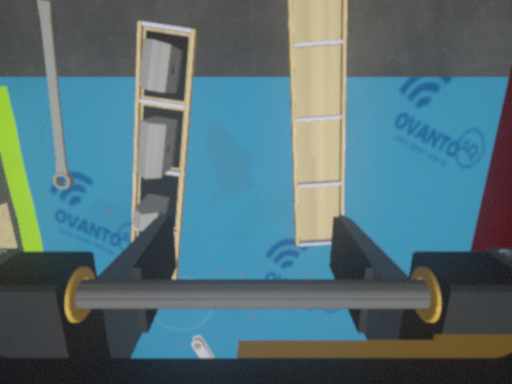

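The scene view shows the full rack (210–350, 190–275) holding four gray punches, with the empty rack (130–260, 150–245) beyond it. The side view shows the same layout, and the wrist view has the near rack on the left and the empty one on the right. I'll measure both racks by masks.

```bash
cat > h.py <<'E'
import cv2,numpy as np
from workcell import *
from scipy.spatial.transform import Rotation as Ro
np.set_printoptions(precision=1,suppress=True)
def cam(n,s=None):
    p=camera_params(n);K=p["camera_matrix"]
    if n!="wrist": return K,p["R"].T,-p["R"].T@p["t"]
    R=Ro.from_euler("xyz",s["ee_rot"],degrees=True).as_matrix();M=p["mount"]
    return K,R@M[:3,:3],R@M[:3,3]+s["ee_pos"]
def cast(px,z,c):
    K,R,o=c;px=np.atleast_2d(px).astype(float)
    d=np.c_[px,np.ones(len(px))]@np.linalg.inv(K).T@R.T
    return o+d*((z-o[2])/d[:,2])[:,None]
E
python3 - <<'E'
from h import *
for n in["scene","side"]:
    im=cv2.imread(f"pics/{n}0.png");hsv=cv2.cvtColor(im,cv2.COLOR_BGR2HSV)
    wood=cv2.inRange(hsv,(12,30,120),(32,160,255))
    x0,y0,x1,y1=(120,140,365,285) if n=="scene" else (185,120,350,285)
    m=np.zeros_like(wood);m[y0:y1,x0:x1]=wood[y0:y1,x0:x1]
    m=cv2.morphologyEx(m,cv2.MORPH_CLOSE,np.ones((5,5)))
    cs=[c for c in cv2.findContours(m,cv2.RETR_EXTERNAL,cv2.CHAIN_APPROX_NONE)[0] if len(c)>60]
    C=cam(n)
    for c in cs:
        h=cv2.convexHull(c)[:,0]; w=cast(h,14,C)
        r=cv2.minAreaRect(w[:,:2].astype(np.float32));print(n,len(c),"center",r,"\n",cv2.boxPoints(r).tolist())
    v=im.copy();cv2.drawContours(v,cs,-1,(0,0,255),1)
    cv2.imwrite(f"pics/{n}_m.png",cv2.resize(v[y0:y1,x0:x1],None,fx=3,fy=3,interpolation=cv2.INTER_NEAREST))
E
```

```text
scene 310 center ((447.3476867675781, -0.78302001953125), (318.85107421875, 39.93171310424805), 82.43682098388672) 
 [[406.5720520019531, -156.19371032714844], [446.1563415527344, -161.4495086669922], [488.1233215332031, 154.62767028808594], [448.5390319824219, 159.8834686279297]]
scene 272 center ((645.6629638671875, 58.13287353515625), (70.79285430908203, 318.8280944824219), 4.076570987701416) 
 [[599.0233764648438, 214.62728881835938], [621.6887817382812, -103.39417266845703], [692.3025512695312, -98.36154174804688], [669.6371459960938, 219.659912109375]]
side 252 center ((436.3221130371094, -7.6196746826171875), (322.40887451171875, 16.51702880859375), 82.32921600341797) 
 [[406.61981201171875, -166.27920532226562], [422.989013671875, -168.48391723632812], [466.0244140625, 151.03985595703125], [449.65521240234375, 153.24456787109375]]
side 235 center ((482.44317626953125, -13.43536376953125), (323.6826477050781, 12.321876525878906), 82.05458068847656) 
 [[453.9700927734375, -172.8714141845703], [466.1737060546875, -174.5746612548828], [510.916259765625, 146.0006866455078], [498.712646484375, 147.7039337158203]]
side 240 center ((641.9606323242188, 51.63645935058594), (67.56369018554688, 325.5370178222656), 4.101900577545166) 
 [[596.6223754882812, 211.57159423828125], [619.9082641601562, -113.13153839111328], [687.2988891601562, -108.29867553710938], [664.0130004882812, 216.40444946289062]]
```

View pics/scene_m.png

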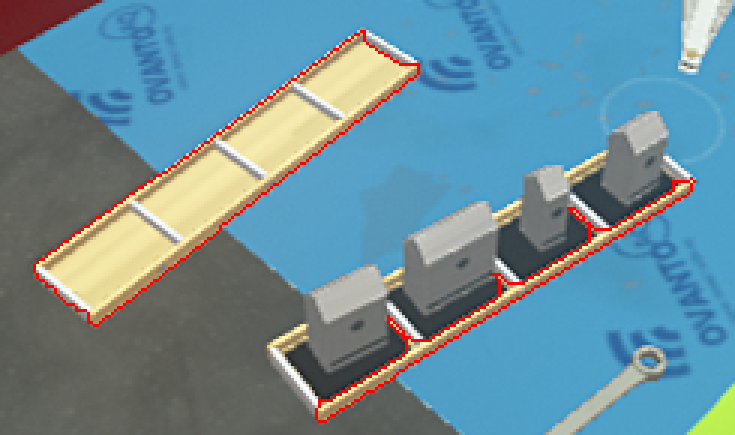

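Left to right the punches are 44, 56, 20, 32, so the empty rack needs 32, 20, 56, 44. The masked rack outlines match the given sizes. The full rack is at about (457,-7) turned -7.7°, the empty one at about (646,56) turned +4.1°. I'll go up and back for one wrist look over both.

>>> step_arm(plan=[[[-4,-1,-5,0,1],[-8,-2,-10,0,1],[-10,-3,-14,0,1],[-10,-3,-14,0,1],[-10,-3,-14,0,1],[-10,-3,-14,0,1]]])

```text
time_s: 0.9
ee_pos: [544.7, -99.4, 374.2]
ee_rot: [-179.8, -0.0, 90.0]
force: [-0.1, 0.2, -0.0]
gripper_width: 90.8
gripper_force: 0.0
```

```bash
python3 - <<'E'
from h import *
import json
s=state();im=grab_frame("wrist");cv2.imwrite("pics/w1.png",im)
json.dump({k:s[k].tolist() for k in("ee_pos","ee_rot")},open("w1.json","w"));print(s["ee_pos"],s["ee_rot"],s["time_s"])
cv2.imwrite("pics/w1v.png",cv2.resize(im[:290,60:430],None,fx=2,fy=2))
E
```

```text
[544.7 -99.4 374.2] [-179.8   -0.    90. ] 0.9
```

View pics/w1v.png

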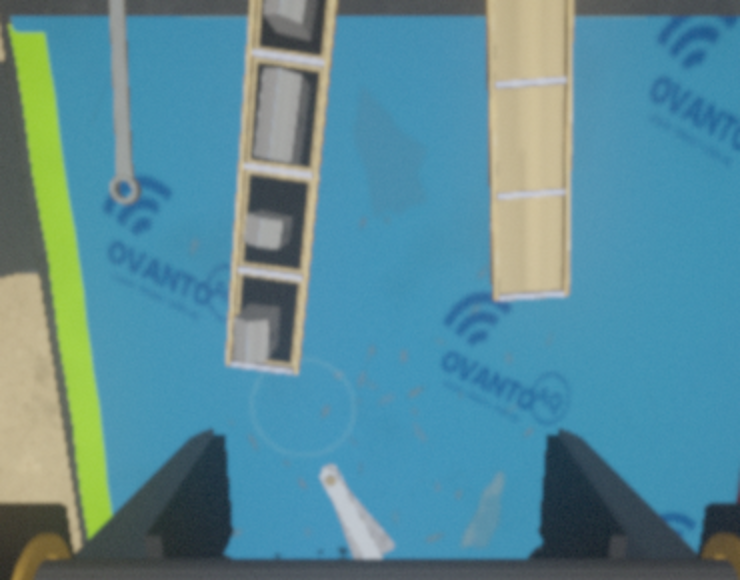

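The wrist view cuts off the +y ends of both racks, though the right-hand ends show clearly: full rack about (230–300, 365) and empty about (530, 295) in the crop. Moving +y 90 mm brings everything in. I'll measure the racks and punch tops there.

>>> step_arm(plan=[[[5,0,-2,0,1],[10,0,-4,0,1],[10,0,-4,0,1],[10,0,-4,0,1],[10,0,-4,0,1]]])

```text
time_s: 1.58
ee_pos: [544.8, -0.8, 414.8]
ee_rot: [-179.9, 0.0, 89.9]
force: [-0.0, 0.1, -0.2]
gripper_width: 90.9
gripper_force: 0.0
```

```bash
cat > m.py <<'E'
from h import *
import json
s=state();im=grab_frame("wrist");cv2.imwrite("pics/w2.png",im)
json.dump({k:s[k].tolist() for k in("ee_pos","ee_rot")},open("w2.json","w"));print(s["ee_pos"],s["time_s"])
C=cam("wrist",s);hsv=cv2.cvtColor(im,cv2.COLOR_BGR2HSV)
wood=cv2.inRange(hsv,(12,30,120),(32,160,255))
white=cv2.inRange(hsv,(0,0,165),(180,70,255))
m=cv2.morphologyEx(wood|white,cv2.MORPH_CLOSE,np.ones((3,3)));m[300:]=0;m[:,:150]=0;m[:,380:]=0
v=im.copy()
for c in cv2.findContours(m,cv2.RETR_EXTERNAL,cv2.CHAIN_APPROX_NONE)[0]:
    if len(c)<150: continue
    w=cast(cv2.convexHull(c)[:,0],14,C);r=cv2.minAreaRect(w[:,:2].astype(np.float32))
    print("rack",r);print(cv2.boxPoints(r));cv2.drawContours(v,[c],-1,(0,0,255),1)
g=cv2.inRange(hsv,(0,0,75),(180,60,175))
g[300:]=0;g[:,:150]=0;g[:,260:]=0;g=cv2.morphologyEx(g,cv2.MORPH_OPEN,np.ones((5,5)))
for c in cv2.findContours(g,cv2.RETR_EXTERNAL,cv2.CHAIN_APPROX_NONE)[0]:
    a=cv2.contourArea(c)
    if 80<a<3000:
        w=cast(c[:,0],60,C);r=cv2.minAreaRect(w[:,:2].astype(np.float32));print("punch",a,r);cv2.drawContours(v,[c],-1,(0,255,0),1)
cv2.imwrite("pics/w2v.png",cv2.resize(v[:250,140:360],None,fx=2.4,fy=2.4,interpolation=cv2.INTER_NEAREST))
E
python3 m.py
```

```text
[544.8  -0.8 414.8] 1.575
rack ((463.0599365234375, -7.8984375), (321.71466064453125, 62.89924621582031), 82.09931945800781)
[[ 409.8 -162.9]
 [ 472.1 -171.6]
 [ 516.3  147.1]
 [ 454.   155.8]]
rack ((648.3410034179688, 54.9649658203125), (64.16411590576172, 317.864990234375), 3.8680336475372314)
[[ 605.6  211.4]
 [ 627.1 -105.8]
 [ 691.1 -101.4]
 [ 669.6  215.7]]
punch 1772.0 ((456.39532470703125, -261.541748046875), (37.777801513671875, 199.507568359375), 89.96653747558594)
punch 413.5 ((448.6266784667969, -115.09359741210938), (49.938743591308594, 32.27705383300781), 87.41612243652344)
punch 509.5 ((462.5265808105469, -45.6451301574707), (44.392452239990234, 40.80339813232422), 86.57394409179688)
punch 1001.5 ((474.2929382324219, 27.459705352783203), (66.65469360351562, 42.65407943725586), 82.7660903930664)
punch 746.0 ((483.2447814941406, 106.00127410888672), (49.1704216003418, 35.464595794677734), 79.35729217529297)
```

View pics/w2v.png

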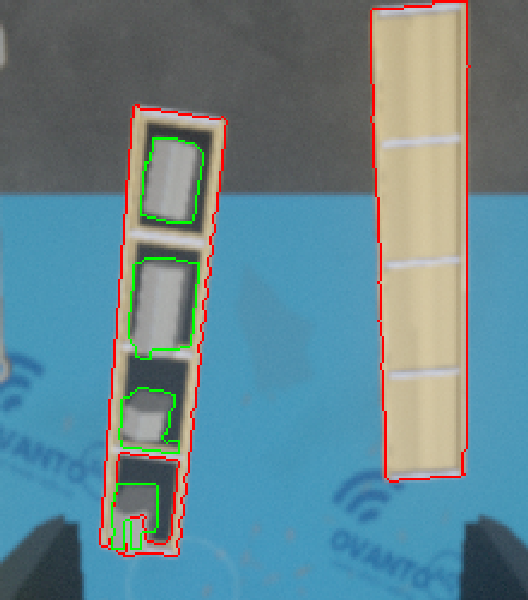

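The masks fit: rack sizes come out near 62 × 318, with the full rack at (463,-8) yaw -7.9° and the empty one at (648,55) yaw +3.9°. Next I go above the 44 mm punch, the leftmost one at about (482,107), and look close.

>>> step_arm(plan=[[[10.8,-6.2,29,0.14,1],[10.8,-6.2,29,0.14,1],[10.8,-6.2,29,0.14,1],[10.8,-6.2,29,0.14,1],[10.8,-6.2,29,0.14,1],[10.8,-6.2,29,0.14,1],[10.8,-6.2,29,0.14,1],[10.8,-6.2,29,0.14,1]]])

```text
time_s: 2.62
ee_pos: [485.4, 107.5, 128.3]
ee_rot: [179.7, -0.1, 81.9]
force: [0.7, 0.5, -0.3]
gripper_width: 91.1
gripper_force: 0.0
```

```bash
cat > c.py <<'E'
from h import *
import sys
W=float(sys.argv[1]);s=state();im=grab_frame("wrist");C=cam("wrist",s);print(s["ee_pos"],s["ee_rot"],s["time_s"])
hsv=cv2.cvtColor(im,cv2.COLOR_BGR2HSV)
g=cv2.inRange(hsv,(0,0,85),(180,50,200));g=cv2.morphologyEx(g,cv2.MORPH_OPEN,np.ones((5,5)))
R=Ro.from_euler("xyz",s["ee_rot"],degrees=True).as_matrix()
v=im.copy()
for c in cv2.findContours(g,cv2.RETR_EXTERNAL,cv2.CHAIN_APPROX_NONE)[0]:
    a=cv2.contourArea(c)
    if a<300: continue
    w=cast(c[:,0],60,C);t=(w-s["ee_pos"])@R
    r=cv2.minAreaRect(t[:,:2].astype(np.float32));r2=cv2.minAreaRect(w[:,:2].astype(np.float32))
    print("area",a,"tool xy at z60",r,"\n  world",r2);cv2.drawContours(v,[c],-1,(0,255,0),1)
cv2.imwrite(f"pics/c{int(W)}.png",v)
E
python3 c.py 44
```

```text
[485.4 107.5 128.3] [179.7  -0.1  81.9] 2.625
area 14272.0 tool xy at z60 ((-71.72300720214844, 1.7748260498046875), (175.63095092773438, 235.56556701660156), 35.617984771728516) 
  world ((477.4822692871094, 36.33695983886719), (175.63259887695312, 235.56893920898438), 46.29458236694336)
area 85530.5 tool xy at z60 ((48.598655700683594, -4.6898651123046875), (366.62353515625, 174.17721557617188), 89.93048858642578) 
  world ((488.01007080078125, 156.3715057373047), (174.17742919921875, 366.629150390625), 81.98190307617188)
```

View pics/c44.png

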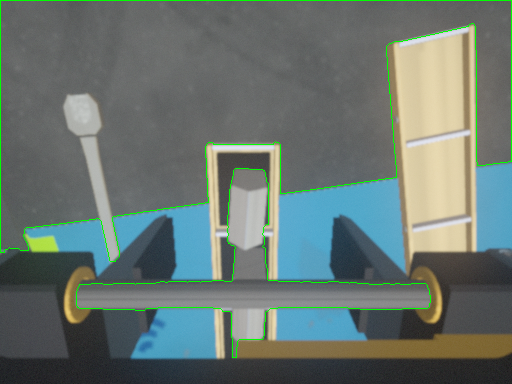

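The close view shows the 44 mm punch at columns 228–268, rows 168–249, nearly centred between the fingers. The contour filter needs to work on inner contours, so I'll cut the mask to the window between the fingers.

```bash
cat > c.py <<'E'
from h import *
import sys
W=float(sys.argv[1]);floor=float(sys.argv[2]) if len(sys.argv)>2 else 8.
s=state();im=grab_frame("wrist");C=cam("wrist",s);print(s["ee_pos"],s["ee_rot"],s["time_s"])
hsv=cv2.cvtColor(im,cv2.COLOR_BGR2HSV)
g=cv2.inRange(hsv,(0,0,85),(180,50,205));m=np.zeros_like(g);m[130:276,180:330]=g[130:276,180:330]
m=cv2.morphologyEx(m,cv2.MORPH_OPEN,np.ones((5,5)))
R=Ro.from_euler("xyz",s["ee_rot"],degrees=True).as_matrix()
v=im.copy();T=lambda p,z:((cast(p,z,C)-s["ee_pos"])@R)[:,:2]
for c in cv2.findContours(m,cv2.RETR_EXTERNAL,cv2.CHAIN_APPROX_NONE)[0]:
    if cv2.contourArea(c)<400: continue
    p=c[:,0];x,y,w,h=cv2.boundingRect(c)
    # edges (left,right) over the near half of the roof: straight lines at z=floor+52
    L=[];Rr=[]
    for r in range(y+int(.45*h),y+int(.8*h)):
        q=p[p[:,1]==r,0];L.append((q.min(),r));Rr.append((q.max()+1,r))
    l,rr=T(L,floor+52),T(Rr,floor+52)
    ft=lambda a:np.polyfit(a[:,0],a[:,1],1)
    print("box",(x,y,w,h),"tool y left/right",l[:,1].mean(),rr[:,1].mean(),"mid",(l[:,1].mean()+rr[:,1].mean())/2,
     "slopes rad",np.round([ft(l)[0],ft(rr)[0]],3),"tool x: foot/far end z52",T([[x+w/2,y]],floor)[0,0],T([[x+w/2,y]],floor+52)[0,0],"ridge near end",T([[x+w/2,y+h]],floor+65)[0,0])
    cv2.drawContours(v,[c],-1,(0,255,0),1)
cv2.imwrite(f"pics/c{int(W)}_{int(floor)}.png",v)
E
python3 c.py 44
```

```text
[485.1 107.6 128.2] [179.7  -0.1  81.9] 2.675
box (217, 168, 53, 108) tool y left/right -17.728528406774284 11.268703477131412 mid -3.229912464821436 slopes rad [-0.2  0.1] tool x: foot/far end z52 20.953190145949527 33.09400765104251 ridge near end -43.663355882909684
box (180, 130, 150, 77) tool y left/right -50.023496503571145 53.461065941392086 mid 1.7187847189104701 slopes rad [0.1 0.2] tool x: foot/far end z52 53.09090965922008 59.009886054377496 ridge near end 9.23009068218783
```

By the picture (columns 228–268, far foot at tool x +21 and width 44), the punch centre is 3 mm in -y and 1 mm in -x of the measured TCP. The arm had lagged about 2 mm behind its command. Now I descend.

>>> step_arm(plan=[[[-0.1,-0.1,3,0,1],[-0.1,-0.1,6,0,1],[-0.1,-0.1,8.2,0,1],[-0.1,-0.1,8.2,0,1],[-0.1,-0.1,8.2,0,1],[-0.1,-0.1,8.2,0,1]]])

```text
time_s: 3.48
ee_pos: [482.9, 107.3, 45.2]
ee_rot: [179.8, -0.1, 82.0]
force: [-0.2, -0.1, 0.7]
gripper_width: 90.9
gripper_force: 0.0
```

>>> step_arm(plan=[[[0,0,0.1,0,0],[0,0,0.1,0,0],[0,0,0.1,0,0],[0,0,0.1,0,0],[0,0,0.1,0,0],[0,0,0.1,0,0],[0,0,0.1,0,0],[0,0,0.1,0,0]]], newtons=45)

```text
time_s: 4.47
ee_pos: [481.7, 107.1, 42.9]
ee_rot: [-180.0, 0.0, 82.0]
force: [-0.8, -0.0, 1.6]
gripper_width: 25.8
gripper_force: 45.0
```

The grip is good (25.8 mm wide, 45 N). The 44 goes to stall y=-117 of the empty rack, about (656,-62). I lift, cross, and hover.

>>> step_arm(plan=[[[0,0,-2,0,0],[0,0,-6,0,0],[0,0,-9,0,0],[-2,3,-9,-0.05,0],[-5,7,-9,-0.1,0],[-8,11,-9,-0.15,0],[-11,15,-9,-0.208,0],[-13.3,18,-9,-0.208,0],[-14.2,19.4,-9,-0.208,0],[-14.3,19.6,-9,-0.208,0],[-14.3,19.6,-9,-0.208,0],[-14.3,19.6,-9,-0.208,0]]])

```text
time_s: 5.98
ee_pos: [655.1, -60.7, 133.0]
ee_rot: [-179.9, -0.0, 94.0]
force: [-0.4, -0.7, -5.4]
gripper_width: 26.0
gripper_force: 45.0
```

```bash
python3 - <<'E'
from h import *
s=state();im=grab_frame("wrist");C=cam("wrist",s);print(s["ee_pos"],s["ee_rot"],s["time_s"],s["gripper_width"])
hsv=cv2.cvtColor(im,cv2.COLOR_BGR2HSV)
wood=cv2.inRange(hsv,(12,30,120),(32,160,255))|cv2.inRange(hsv,(0,0,190),(180,70,255))
m=cv2.morphologyEx(wood,cv2.MORPH_CLOSE,np.ones((5,5)));m[235:]=0
# rack lips: left/right extent per row
for r in range(60,235,20):
    q=np.flatnonzero(m[r]);q=q[(q>150)&(q<360)]
    if len(q): print(r,q.min(),q.max(),cast([[q.min(),r],[q.max()+1,r]],14,C)[:,:2].ravel())
cv2.imwrite("pics/e44.png",im)
E
```

```text
[655.1 -60.7 133. ] [-179.9   -0.    94. ] 5.975 25.98022511403498
60 217 292 [620.5  43.9 679.2  48. ]
80 217 292 [621.1  29.3 680.7  33.4]
100 218 291 [622.4  14.2 681.5  18.3]
120 219 290 [623.8  -1.4 682.4   2.6]
140 219 290 [624.4 -17.7 684.1 -13.6]
160 220 289 [625.9 -34.5 685.  -30.5]
180 220 288 [626.6 -52.  685.9 -48. ]
200 221 287 [628.2 -70.2 686.9 -66.1]
```

View pics/e44.png

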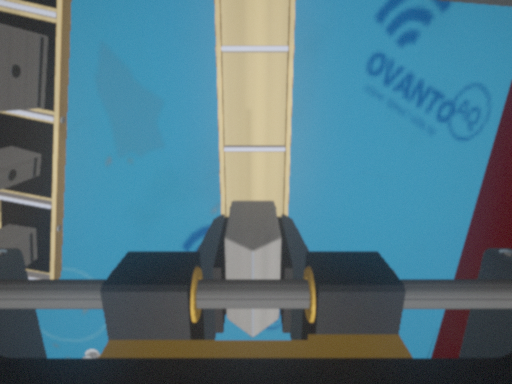

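The rack lips are clear (width 59 mm as it should be). The empty rack's centre line is x = 653 - 0.067·y, with its centre at about (649.3,55) by the ribs at rows 48 and 148. The stall target is (657,-62), so I shift +2 mm and lower.

>>> step_arm(plan=[[[-0.1,0.2,2,0,0],[-0.1,0.2,5,0,0],[-0.1,0.2,7.5,0,0],[-0.1,0.2,8.7,0,0],[-0.1,0.2,9.1,0,0],[-0.1,0.2,9.2,0,0],[-0.1,0.2,9.2,0,0]]])

```text
time_s: 6.9
ee_pos: [658.7, -62.7, 42.0]
ee_rot: [179.9, 0.0, 93.9]
force: [-0.2, 0.0, -5.4]
gripper_width: 25.6
gripper_force: 45.0
```

>>> step_arm(plan=[[[0,-0.1,0.1,0,0],[0,-0.1,0.15,0,0],[0,-0.1,0.15,0,0]]])

```text
time_s: 7.28
ee_pos: [657.1, -62.8, 39.9]
ee_rot: [180.0, 0.0, 93.9]
force: [-0.9, 0.2, -2.3]
gripper_width: 26.1
gripper_force: 45.0
```

Touchdown: the weight has come off the wrist. Release and rise, then head towards the next punch, the 56 mm at about (472,29).

>>> step_arm(plan=[[[0,0,0,0,0.6],[0,0,0,0,0.6],[0,0,0,0,0.8],[0,0,0,0,1],[0,0,-2,0,1],[0,0,-6,0,1],[0,0,-9,0,1],[0,0,-9,0,1]]])

```text
time_s: 8.28
ee_pos: [658.7, -62.9, 132.3]
ee_rot: [179.7, 0.1, 93.9]
force: [-0.1, 0.0, -0.8]
gripper_width: 91.4
gripper_force: 0.0
```

```bash
sed -i 's/(0,0,85),(180,50,205)/(0,0,100),(180,50,190)/; s/m\[130:276,180:330\]=g\[130:276,180:330\]/m[150:262,200:310]=g[150:262,200:310]/; s/np.ones((5,5))/np.ones((9,9))/' c.py; python3 c.py 44 5
```

```text
[658.7 -62.9 132.3] [179.7   0.1  93.9] 8.275
box (232, 167, 36, 75) tool y left/right -14.590382652481878 11.78576237632173 mid -1.4023101380800744 slopes rad [-0. -0.] tool x: foot/far end z52 20.09864356091536 32.09037019486138 ridge near end -20.31542561614354
```

View pics/c44_5.png

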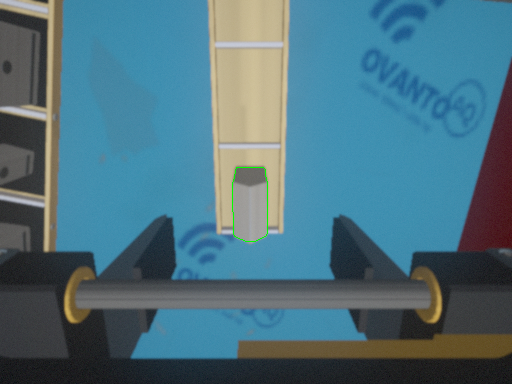

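The 44 stands upright and centred in the last stall (box 232–268 × 167–242), 1–2 mm off. Now to the 56.

>>> step_arm(plan=[[[3,-5,0,0.06,1],[5.5,-10,0,0.12,1],[8.5,-15,0,0.208,1],[10.4,-18,0,0.208,1],[10.4,-18.1,0,0.208,1],[10.4,-18.1,0,0.208,1],[10.4,-18.1,0,0.208,1],[10.4,-18.1,0,0.208,1]]])

```text
time_s: 9.32
ee_pos: [470.1, 28.4, 129.1]
ee_rot: [-180.0, 0.0, 81.9]
force: [-0.5, -0.2, 0.2]
gripper_width: 91.1
gripper_force: 0.0
```

```bash
python3 c.py 56
```

```text
[470.1  28.4 129.1] [-180.     0.    81.9] 9.325
box (235, 161, 40, 95) tool y left/right -12.112192568613471 5.442699333815916 mid -3.3347466173987774 slopes rad [ 0.  -0.4] tool x: foot/far end z52 26.839756063493393 37.806755736840195 ridge near end -28.1321212008713
```

View pics/c56_8.png

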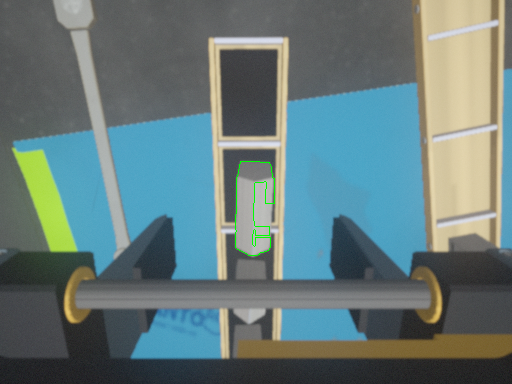

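The 56 shows at columns 236–273, rows 161–256 (a glint cut the mask). Its centre is 1 mm in +y of the tool axis, and x is right.

>>> step_arm(plan=[[[0,0.2,3,0,1],[0,0.2,6,0,1],[0,0.2,8.4,0,1],[0,0.2,8.6,0,1],[0,0.2,8.6,0,1],[0,0.2,8.6,0,0],[0,0.2,8.6,0,0],[0,0.2,8.6,0,0],[0,0.2,8.6,0,0],[0,0.2,8.6,0,0],[0,0.2,8.6,0,0],[0,0.2,8.6,0,0],[0,0.2,8.6,0,0]]], newtons=45)

```text
time_s: 11.0
ee_pos: [471.1, 28.4, 43.4]
ee_rot: [-180.0, 0.0, 82.0]
force: [-1.0, 0.1, -0.9]
gripper_width: 25.4
gripper_force: 45.0
```

>>> step_arm(plan=[[[0,0,-2,0,0],[0,0,-6,0,0],[0,0,-8,0,0],[0.2,3,-8,-0.05,0],[0.5,7,-8,-0.1,0],[0.8,11,-8,-0.15,0],[1.1,15,-8,-0.208,0],[1.3,17.3,-8,-0.208,0],[1.3,18,-8,-0.208,0],[1.3,18.1,-8,-0.208,0],[1.3,18.1,-6,-0.208,0],[1.3,18.1,-3,-0.208,0],[1.3,18.1,-1,-0.208,0],[1.3,18.1,-0.5,-0.208,0],[1.3,18.1,-0.5,-0.208,0]]])

```text
time_s: 12.88
ee_pos: [652.0, 16.1, 48.8]
ee_rot: [-180.0, -0.0, 93.9]
force: [-0.2, 0.7, -6.0]
gripper_width: 26.0
gripper_force: 45.0
```

>>> step_arm(plan=[[[0,0,0.4,0,0],[0,0,0.7,0,0],[0,0,0.8,0,0],[0,0,0.85,0,0],[0,0,0.85,0,0]]])

```text
time_s: 13.5
ee_pos: [652.5, 16.1, 40.5]
ee_rot: [180.0, 0.0, 93.9]
force: [-1.1, -0.1, -2.2]
gripper_width: 25.7
gripper_force: 45.0
```

>>> step_arm(plan=[[[0,0,0,0,0.6],[0,0,0,0,0.6],[0,0,0,0,0.8],[0,0,0,0,1],[0,0,-2,0,1],[0,0,-6,0,1],[0,0,-9,0,1],[0,0,-9,0,1],[0,0,-9,0,1]]])

```text
time_s: 14.62
ee_pos: [651.7, 16.0, 128.9]
ee_rot: [-179.9, -0.0, 93.9]
force: [-0.9, 0.2, 0.1]
gripper_width: 91.2
gripper_force: 0.0
```

```bash
sed -i 's/(180,50,190)/(180,30,215)/' c.py; python3 c.py 56 5
```

```text
[651.7  16.  128.9] [-179.9   -0.    93.9] 14.625
box (237, 163, 35, 99) tool y left/right -11.200901680080866 14.141751930123599 mid 1.4704251250213662 slopes rad [ 0. -0.] tool x: foot/far end z52 24.40996718081502 35.723641293535685 ridge near end -34.58540764028641
```

The 56 stands within about 3 mm of its stall centre. Next is the 20 mm punch, at about (459,-46).

>>> step_arm(plan=[[[-1.2,-5,0,0.06,1],[-2.4,-10,0,0.12,1],[-3.6,-15,0,0.208,1],[-4.7,-19,0,0.208,1],[-4.9,-19.7,0,0.208,1],[-4.9,-19.7,0,0.208,1],[-4.9,-19.7,0,0.208,1],[-4.9,-19.7,0,0.208,1],[-4.9,-19.7,0,0.208,1]]])

```text
time_s: 15.8
ee_pos: [459.8, -46.0, 129.8]
ee_rot: [-180.0, -0.0, 82.0]
force: [-0.1, 0.1, 0.7]
gripper_width: 91.2
gripper_force: 0.0
```

```bash
python3 c.py 20
```

```text
[459.8 -46.  129.8] [-180.   -0.   82.] 15.8
box (231, 183, 37, 50) tool y left/right -15.173300383311073 11.45183257039598 mid -1.860733906457546 slopes rad [0.1 0. ] tool x: foot/far end z52 7.155953546840611 21.88548774101049 ridge near end -10.601630443737053
```

View pics/c20_8.png

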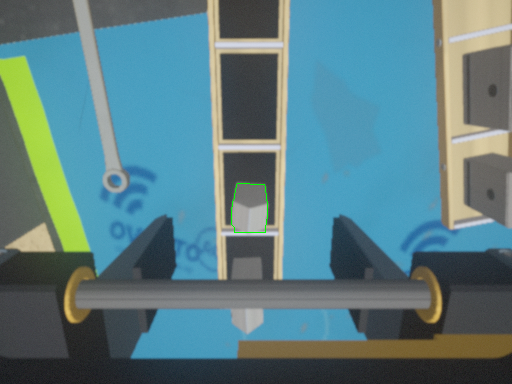

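The 20 is at columns 231–268, rows 183–233, with its centre 2 mm in -x and 2 mm in -y of the tool axis.

>>> step_arm(plan=[[[-0.2,-0.1,3,0,1],[-0.2,-0.1,6,0,1],[-0.2,-0.1,8.4,0,1],[-0.2,-0.1,8.6,0,1],[-0.2,-0.1,8.6,0,1],[-0.2,-0.1,8.6,0,0],[-0.2,-0.1,8.6,0,0],[-0.2,-0.1,8.6,0,0],[-0.2,-0.1,8.6,0,0],[-0.2,-0.1,8.6,0,0],[-0.2,-0.1,8.6,0,0],[-0.2,-0.1,8.6,0,0],[-0.2,-0.1,8.6,0,0]]], newtons=40)

```text
time_s: 17.48
ee_pos: [457.7, -48.1, 43.9]
ee_rot: [-180.0, 0.0, 82.0]
force: [-0.9, 0.9, -0.5]
gripper_width: 26.5
gripper_force: 40.0
```

>>> step_arm(plan=[[[0,0,-2,0,0],[0,0,-6,0,0],[0,0,-8,0,0],[2,2,-8,-0.05,0],[5,5,-8,-0.1,0],[8.5,8.5,-8,-0.15,0],[12,12,-8,-0.208,0],[15,15,-8,-0.208,0],[16.4,16.4,-8,-0.208,0],[16.7,16.7,-8,-0.208,0],[16.7,16.7,-8,-0.208,0],[16.7,16.7,-6,-0.208,0],[16.7,16.7,-3,-0.208,0],[16.7,16.7,-1,-0.208,0],[16.7,16.7,-0.5,-0.208,0],[16.7,16.7,-0.5,-0.208,0]]])

```text
time_s: 19.48
ee_pos: [646.5, 93.6, 49.4]
ee_rot: [180.0, 0.0, 93.9]
force: [0.8, 0.1, -1.0]
gripper_width: 25.9
gripper_force: 40.0
```

>>> step_arm(plan=[[[0,0,0.4,0,0],[0,0,0.7,0,0],[0,0,0.8,0,0],[0,0,0.85,0,0],[0,0,0.85,0,0],[0,0,0.85,0,0]]])

```text
time_s: 20.23
ee_pos: [646.7, 94.0, 40.9]
ee_rot: [180.0, 0.0, 93.9]
force: [-1.4, -1.3, 2.4]
gripper_width: 26.0
gripper_force: 40.0
```

>>> step_arm(plan=[[[0,0,0,0,0.6],[0,0,0,0,0.6],[0,0,0,0,0.8],[0,0,0,0,1],[0,0,-2,0,1],[0,0,-6,0,1],[0,0,-9,0,1],[0,0,-9,0,1],[0,0,-9,0,1]]])

```text
time_s: 21.35
ee_pos: [645.9, 93.9, 129.4]
ee_rot: [-179.9, 0.0, 93.9]
force: [-0.4, -0.3, -0.1]
gripper_width: 91.2
gripper_force: 0.0
```

```bash
python3 c.py 20 5
```

```text
[645.9  93.9 129.4] [-179.9    0.    93.9] 21.35
box (241, 245, 27, 17) tool y left/right -8.572109290515028 12.103037685158597 mid 1.7654641973217844 slopes rad [ 0. -0.] tool x: foot/far end z52 -54.038834361723055 -27.783027951861698 ridge near end -34.857163803753
box (237, 181, 35, 46) tool y left/right -11.088554108091412 14.137270785560593 mid 1.524358338734591 slopes rad [0.  0.1] tool x: foot/far end z52 8.1618181255854 22.555508202615343 ridge near end -7.283423214542955
box (290, 150, 20, 35) tool y left/right 26.700893721672376 40.80361187079265 mid 33.75225279623251 slopes rad [-0.  -0.1] tool x: foot/far end z52 35.630667012874504 44.78584803895079 ridge near end 23.361528260842398
box (200, 150, 16, 29) tool y left/right -36.654683457931284 -25.404901694449915 mid -31.0297925761906 slopes rad [0. 0.] tool x: foot/far end z52 35.64203242050217 44.79504598077127 ridge near end 27.543567342208846
```

The 20 is upright and centred within 2 mm. On to the 32, at about (448,-121).

>>> step_arm(plan=[[[-4,-4,0,0.05,1],[-8,-8.5,0,0.1,1],[-12,-13,0,0.15,1],[-16,-17,0,0.208,1],[-19.5,-20.5,0,0.208,1],[-20.1,-21.3,0,0.208,1],[-20.1,-21.3,0,0.208,1],[-20.1,-21.3,0,0.208,1],[-20.1,-21.3,0,0.208,1],[-20.1,-21.3,0,0.208,1]]])

```text
time_s: 22.65
ee_pos: [448.3, -120.4, 130.3]
ee_rot: [-180.0, -0.0, 82.0]
force: [0.1, 1.3, 0.6]
gripper_width: 91.3
gripper_force: 0.0
```

```bash
python3 c.py 32
```

```text
[ 448.3 -120.4  130.3] [-180.   -0.   82.] 22.65
box (229, 180, 37, 64) tool y left/right -16.490546224866065 10.238954378332416 mid -3.125795923266825 slopes rad [-0.1 -0. ] tool x: foot/far end z52 9.719640224230046 23.926445096709617 ridge near end -19.32598553803
```

View pics/c32_8.png

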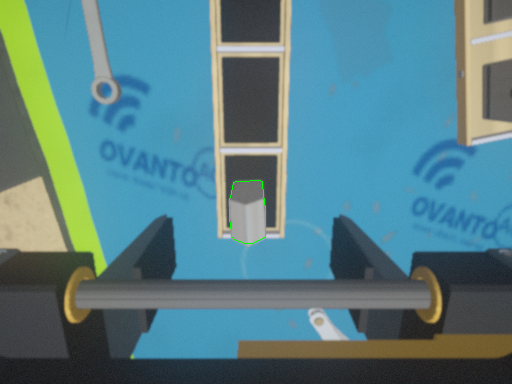

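The 32 is at columns 229–266, rows 180–244, with its centre 5 mm in -x and 3 mm in -y of the tool axis.

>>> step_arm(plan=[[[-0.5,-0.3,3,0,1],[-0.5,-0.3,6,0,1],[-0.5,-0.3,8.4,0,1],[-0.5,-0.3,8.6,0,1],[-0.5,-0.3,8.6,0,1],[-0.5,-0.3,8.6,0,0],[-0.5,-0.3,8.6,0,0],[-0.5,-0.3,8.6,0,0],[-0.5,-0.3,8.6,0,0],[-0.5,-0.3,8.6,0,0],[-0.5,-0.3,8.6,0,0],[-0.5,-0.3,8.6,0,0],[-0.5,-0.3,8.6,0,0]]], newtons=40)

```text
time_s: 24.32
ee_pos: [444.0, -125.5, 44.4]
ee_rot: [-180.0, -0.0, 82.0]
force: [0.0, 0.4, -0.9]
gripper_width: 25.8
gripper_force: 40.0
```

>>> step_arm(plan=[[[0,0,-2,0,0],[0,0,-6,0,0],[0,0,-8,0,0],[2,1,-8,-0.05,0],[6,2.9,-8,-0.1,0],[10.5,5,-8,-0.15,0],[15,7.2,-8,-0.208,0],[19.5,9.4,-8,-0.208,0],[24,11.5,-8,-0.208,0],[28.5,13.7,-8,-0.208,0],[31.2,15,-8,-0.208,0],[32.2,15.4,-8,-0.208,0],[32.2,15.4,-8,-0.208,0],[32.2,15.4,-6,-0.208,0],[32.2,15.4,-3,-0.208,0],[32.2,15.4,-1,-0.208,0],[32.2,15.4,-0.5,-0.208,0],[32.2,15.4,-0.5,-0.208,0]]])

```text
time_s: 26.58
ee_pos: [641.4, 171.0, 49.8]
ee_rot: [-180.0, 0.0, 93.8]
force: [0.5, 0.2, -2.2]
gripper_width: 25.5
gripper_force: 40.0
```

>>> step_arm(plan=[[[0,0,0.4,0,0],[0,0,0.7,0,0],[0,0,0.8,0,0],[0,0,0.85,0,0],[0,0,0.85,0,0],[0,0,0.85,0,0]]])

```text
time_s: 27.32
ee_pos: [641.6, 171.9, 41.5]
ee_rot: [180.0, -0.0, 93.9]
force: [-2.2, -0.3, 1.2]
gripper_width: 25.8
gripper_force: 40.0
```

>>> step_arm(plan=[[[0,0,0,0,0.6],[0,0,0,0,0.6],[0,0,0,0,0.8],[0,0,0,0,1],[0,0,-2,0,1],[0,0,-6,0,1],[0,0,-9,0,1],[0,0,-9,0,1],[0,0,-9,0,1]]])

```text
time_s: 28.45
ee_pos: [640.8, 171.6, 129.9]
ee_rot: [-179.9, 0.0, 93.9]
force: [0.6, 0.5, -0.7]
gripper_width: 90.9
gripper_force: 0.0
```

```bash
python3 c.py 32 5 | head -4; python3 -c "
from h import *
cv2.imwrite('pics/end.png',cv2.resize(grab_frame('scene')[120:300,110:380],None,fx=2.4,fy=2.4))"
```

```text
[640.8 171.6 129.9] [-179.9    0.    93.9] 28.45
box (237, 191, 18, 42) tool y left/right -11.199484968516147 1.8428877025835684 mid -4.678298632966289 slopes rad [0.  0.1] tool x: foot/far end z52 -1.2035831609196612 14.948235894712592 ridge near end -12.100540040085985
box (287, 150, 23, 112) tool y left/right 26.643685801730815 42.82046033199023 mid 34.73207306686052 slopes rad [-0.  -0.1] tool x: foot/far end z52 35.54571641953151 44.70128424670623 ridge near end -35.13839316757282
box (200, 150, 18, 107) tool y left/right -38.524416324861086 -25.72713411927218 mid -32.125775222066636 slopes rad [ 0. -0.] tool x: foot/far end z52 35.557102506229015 44.71050267513667 ridge near end -31.075619607869175
```

View pics/end.png

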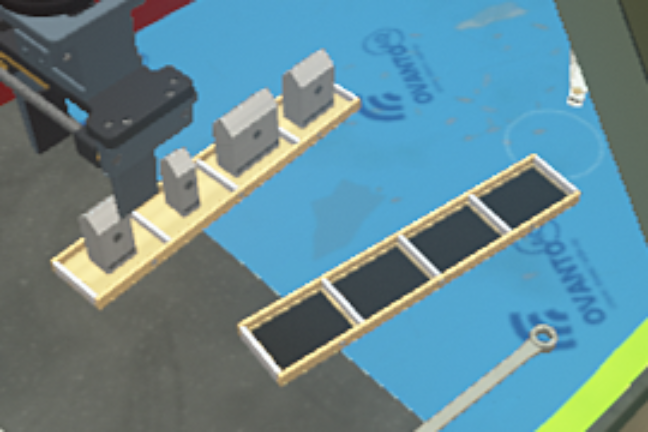

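All four punches stand upright in the once empty rack in the order 32, 20, 56, 44 from the left, each in the middle of its stall. The gripper is clear above them, so I'm handing in.

```bash
python3 -c "
from workcell import *
print(job_done())"
```

```text
the job is handed in; nothing more can be done
None
```

All four punches are standing in the once empty rack in reversed order (32, 20, 56, 44 from the robot's left), upright and within about 4 mm of stall centre by my camera checks, and the job was handed in at about 28 s; no verdict came back.

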